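# Blow the dust off a plaster figurine with the spring-centred air valve

### The arm

A 7-joint arm with a two-finger parallel gripper is mounted at the origin on the work surface. World frame = base frame: x ahead of the robot, y to its left, z up, the work surface at z = 0. Lengths are in m, angles in rad, forces in N, time in s.
With the tool pointing down it reaches from about 0.4 to 0.85 m from the base axis. Payload 6.9 kg.
Tool frame: the origin (TCP) lies midway between the tips of the shut fingers; the grasp point (between the pads) lies behind it (ctrl.pinch_z is the z of the grasp point in the tool frame, in m); z points along the fingers, y is the direction in which the jaws open and shut (so a half turn about z gives the same grasp; the last joint's range is limited). The gripper opens to 85 mm and grips with 20 to 120 N. Pads are 22 mm wide; open, the fingers measure 114 mm over their backs; the gripper's body (76 mm by 85 mm) begins 54 mm behind the grasp point. The pads swing forward as they close: fully open they stand 13 mm farther back than shut.
Start: joints at [1.28, 0.507, -0.238, 1.5, 0.126, 1.149, -0.155], TCP at [0.241, -0.577, 0.231] pointing down, gripper open.
Joint ranges: [-3.08, 3.08], [-0.24, 2.05], [-1.43, 1.35], [0, 2.5], [-1.52, 4.66], [0.17, 1.96], [-2.89, 2.89]. Speed limits (rad/s): [2.39, 2.39, 3.14, 3.14, 3.14, 3.14, 3.14].

### API

Orientations are given as a unit quaternion [w, x, y, z].
In Python, from station import ctrl, get_state, vision, ticket, models gives the robot as it stands. Calls block until the motion is done:
- ctrl.movep(position, orientation): joint-space move of the TCP to a pose.
- ctrl.movel(position, frame=None, max_speed=0.15): straight line of the TCP; frame=None keeps the orientation; max_speed is the mean speed in m/s.
- ctrl.set_joints(angles): joint-space move.
- ctrl.ungrasp() and ctrl.close_gripper(force=None): open the fingers fully, or close them until they stop; force is the grip in N (None keeps the last).
- ctrl.pause(seconds).
- ctrl.ik(position, orientation): joint angles nearest the present ones, or None.
- get_state(): the state.
- vision.grab_frame(name): name is "scene" or "top" or "wrist"; returns (picture, depth): 400x640x3 uint8, blue, green, red; 400x640 float32, m along the optical axis (not along the pixel's ray), 0 where there is no reading.
- vision.camera_info(name): a dict with "mtx" (3x3 intrinsics, pixels), "R" (3x3) and "t" (3): a world point X has camera coordinates R X + t; the wrist camera has in their place "hand_eye" (4x4, takes a point from camera to tool coordinates, whose origin is the TCP and whose axes are the flange's). Camera axes: x right, y down, z forward; pixel columns grow to the right and rows downward; lengths in m; the calibration is good to about 2 mm. A picture is of the moment at which its call begins: read the wrist's pose just before it. camera_info takes no time and is no camera call.
A pose or a line that the arm cannot do raises ctrl.Unreachable and nothing moves.
- ticket.close_job(): hands the job in, once; it reports no verdict.
Trained networks look in the newest picture that a camera, given by its name, has taken for a name from the list of things; names that differ only in an ending like _2 or _b are one class to them, and where a whole thing is asked for, a point or a joint stands for the part that bears it (a point fixed in the world has none). Each returns a list of dicts, best first, with "p" (0 to 1); they miss things now and then, are a little off and sometimes report something else, mostly with a low value. They report only what shows in the picture. A call takes as long as a camera call. They do not tell look-alikes from the thing itself.
- models.recognise(camera, target): "point" ([column, row] in pixels, amid what is visible of it).
- models.masks_of(camera, target): "mask" (400x640 bool, what is visible of it) and "point" ([column, row] in pixels, amid what is visible of it).
The state is a dict: "time": time; "qpos": joint angles; "qd": joint speeds; "tau": joint torques, N m; "tcp_pos": TCP position; "eef_rot": TCP orientation; "contact_force": force on the tool from outside, world axes, zero at the start; "wrist_torque": the same for the moment, N m; "width": finger opening in m.
Only numpy, scipy, OpenCV 4.12 (cv2) and the standard library are available. Lean on these libraries where they do the work, as an engineer would, in place of code of your own. Each camera call takes 0.05 s, during which the arm holds its last target. There are 200 camera calls.

### The job

The blow-off station on the painting table has a ball-knobbed, spring-centred air valve lever between two stands. Dust off the cast with the tall arched back: push that lever well over towards the stand it is on, hold it there for a good two seconds, then let the lever spring back to its centre. Do not blow at the squat figurine on the other stand, leave the T-bar valve alone and do not disturb either figurine.

Things in the scene. Friction and masses are not known exactly. Their poses are not given: they have to be found in the camera images.
- blow_station: Fixed steel base plate 150 (x) x 450 (y) x 12 mm, origin under its centre on the table, z up; position and yaw vary. At its centre a valve block 60 x 66 mm, 81 mm high in all, with the ball-knobbed lever above. Round wooden stands 100 mm across, tops 32 mm above the table, centred at its own y = +165 and -165 mm; a thin nozzle 50 mm up points at each.
- blow_lever (a joint): Lean (rad): 0 centred, + towards the station's +y stand, - towards the -y one; stops at +-0.6; air is on beyond 0.35. Pivots about the station's x axis 75 mm above its origin. 12 mm steel rod with a black ball knob 36 mm across, centred 130 mm from the pivot (205 mm above the table when upright). Spring 1.2 N m/rad (4 N at the knob at 0.45); recentres in half a second when freed.
- arch_figure: Loose plaster figurine to be dusted: round foot 68 mm across and a tall arched back plate, 131 mm high in all, 0.3 kg; origin at the centre of its underside, z up. It stands on one of the two stands, either one.
- squat_figure: Loose squat plaster figurine, bell shaped with a ball head and no back plate, 80 mm across, 84 mm high, 0.25 kg; origin at the centre of its underside, z up. It stands on the other stand.
- spray_lever (a joint): Lean (rad, 0 upright) of the lever of another, separate valve that stands beyond the station, 140 to 170 mm along its x and 90 to 160 mm to either side in y: a T-bar handle 66 mm long, 158 mm above the table. Not to be used.
Things that resemble listed ones, but are neither listed nor needed, are in the scene too. What is shaped like the arch_figure but red is not meant.

How it is judged:
By the outcome, as a careful person would: the job done as asked, in the order asked, and still so for the second after the job is handed in, with the robot touching nothing.
It also fails if it takes over 37 s, if anything falls off the work surface, if the arm or the gripper's body presses on something with over 40 N, if the wrist force passes 120 N, or if a joint passes its speed limit or range.

## Working session

There is one attempt and no reset: what is moved stays moved. The work goes in short steps, each a Python script; the robot and the scene stay as the last script left them, time stands still between calls to the robot, and variables do not carry over. Pictures are saved under pics/ and viewed, on a budget of 10 in all, crops included, one or two more only if the job needs it, and the job is handed in when it is done.

```bash
mkdir -p pics; ls
cat > h.py <<'E'
import numpy as np, cv2
from station import ctrl, get_state, vision, ticket, models
def world(cam,dep,pts):
    c=vision.camera_info(cam);K=c["mtx"];pts=np.atleast_2d(pts)
    z=np.array([dep[int(v),int(u)] for u,v in pts])
    P=np.c_[(pts[:,0]-K[0,2])/K[0,0]*z,(pts[:,1]-K[1,2])/K[1,1]*z,z]
    return (P-np.array(c["t"]).ravel())@np.array(c["R"])
def maskworld(cam,dep,m):
    v,u=np.nonzero(m&(dep>0)); return world(cam,dep,np.c_[u,v])
E
python3 - <<'E'
from h import *
print(get_state()["time"],ctrl.pinch_z)
for cam in ("top","scene"):
    im,d=vision.grab_frame(cam); cv2.imwrite(f"pics/{cam}0.png",im); np.save(f"pics/{cam}0.npy",d)
    for n in ("blow_station","blow_lever","arch_figure","squat_figure","spray_lever"):
        for r in models.masks_of(cam,n):
            if r["p"]<.2: continue
            P=maskworld(cam,d,r["mask"]); m=r["mask"]
            print(cam,n,round(r["p"],2),np.round(r["point"]),m.sum(),np.round(np.median(P,0),3),np.round(np.percentile(P,2,axis=0),3),np.round(np.percentile(P,98,axis=0),3), cv2.mean(im,m.astype(np.uint8))[:3])
print(get_state()["time"])
E
```

```text
pics
0.0 -0.0187
top blow_station 0.86 [344. 215.] 7894 [ 0.501 -0.124  0.013] [ 0.428 -0.339  0.008] [0.578 0.092 0.214] (104.33329110717001, 106.90917152267545, 113.4535089941728)
top blow_lever 0.69 [349. 215.] 194 [ 0.501 -0.125  0.218] [ 0.486 -0.141  0.207] [ 0.517 -0.11   0.223] (45.46907216494845, 42.396907216494846, 42.76288659793814)
top arch_figure 0.92 [464. 176.] 682 [ 0.59  -0.425  0.08 ] [ 0.561 -0.45   0.004] [ 0.626 -0.402  0.13 ] (27.222873900293255, 22.470674486803517, 136.97067448680352)
top arch_figure 0.75 [412. 210.] 596 [ 0.506 -0.281  0.106] [ 0.476 -0.313  0.046] [ 0.536 -0.256  0.163] (155.36409395973155, 165.61744966442953, 176.6778523489933)
top arch_figure 0.55 [426. 281.] 729 [ 0.335 -0.322  0.069] [ 0.31  -0.355  0.008] [ 0.365 -0.302  0.129] (25.408779149519887, 22.80246913580247, 154.21947873799724)
top squat_figure 0.64 [282. 215.] 706 [0.497 0.036 0.078] [0.462 0.006 0.054] [0.531 0.075 0.116] (176.56232294617564, 188.2960339943343, 200.41501416430597)
top spray_lever 0.55 [406. 142.] 198 [ 0.676 -0.271  0.164] [ 0.648 -0.286  0.073] [ 0.707 -0.26 
[... 703 characters left out ...]
01554404145074, 150.92918825561313)
scene arch_figure 0.6 [226. 223.] 1376 [ 0.531 -0.294  0.085] [ 0.355 -0.326 -0.001] [ 0.542 -0.252  0.159] (143.67151162790697, 154.88808139534885, 163.88662790697674)
scene squat_figure 0.73 [335. 198.] 627 [0.516 0.026 0.067] [0.482 0.001 0.033] [0.536 0.064 0.111] (167.2567783094099, 181.10526315789474, 190.60446570972886)
scene squat_figure 0.48 [280. 179.] 391 [ 0.509 -0.13   0.156] [ 0.293 -0.143 -0.002] [ 0.521 -0.049  0.22 ] (90.79795396419438, 83.84654731457802, 79.0920716112532)
scene spray_lever 0.72 [256. 243.] 314 [ 0.682 -0.278  0.129] [ 0.657 -0.289  0.059] [ 0.708 -0.266  0.165] (73.09554140127389, 72.81210191082803, 71.44904458598727)
0.6
```

View pics/top0.png

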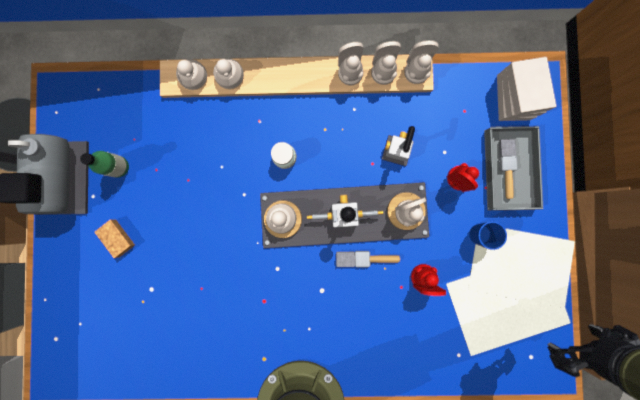

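View pics/scene0.png

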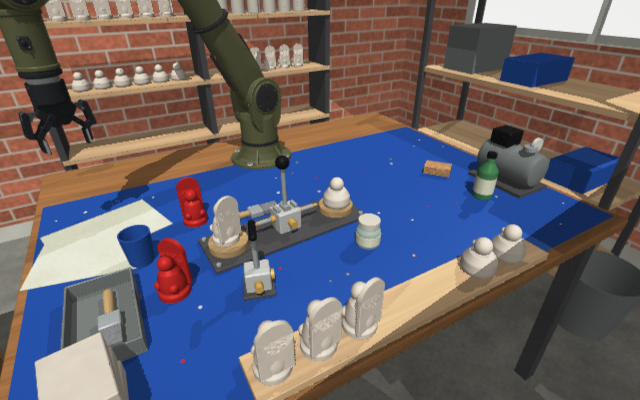

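The grey-white cast with the arched back stands on the right stand in the top view, at about (410,210). That is the world -y side, and its top is at 0.163 m, which matches 32+131 mm. The squat figurine is on the left at (282,217), the knob is at (348,214), and the T-bar is at (405,140). The red arches are decoys. I'll fit the station pose next, then move to a clear point above the +y side of the knob.

```bash
cat >> h.py <<'E'
from scipy.spatial.transform import Rotation as Rot
def q_down(d):  # tool z down, tool y along horizontal dir d ; returns wxyz
    y=np.array([d[0],d[1],0.]);z=np.array([0,0,-1.]);x=np.cross(y,z)
    q=Rot.from_matrix(np.c_[x,y,z]).as_quat(); return q[[3,0,1,2]]
E
python3 - <<'E'
from h import *
im,d=vision.grab_frame("top")
m=models.masks_of("top","blow_station")[0]["mask"]
P=maskworld("top",d,m); P=P[(P[:,2]>.004)&(P[:,2]<.022)]
rect=cv2.minAreaRect((P[:,:2]*1000).astype(np.float32)); print("rect mm",rect)
b=cv2.boxPoints(rect); e=max((b[1]-b[0],b[2]-b[1]),key=np.linalg.norm); e=e/np.linalg.norm(e)
u=e if e[1]<0 else -e   # towards arch
k=models.masks_of("top","blow_lever")[0]["mask"]; K=maskworld("top",d,k); K=K[K[:,2]>.2]
print("u",u,"knob",np.median(K,0),K.max(0))
c=np.array(rect[0])/1000
np.savez("geo.npz",u=u,c=c,knob=np.median(K[:,:2],0))
s=get_state(); p=s["tcp_pos"]; print(p,s["eef_rot"])
q0=s["qpos"]
above=np.r_[c-0.075*u,.30]
best=None
for sg in (1,-1):
    q=q_down(sg*u); j=ctrl.ik(above,q); print(sg,q,None if j is None else np.round(j,2))
    if j is not None:
        cost=np.abs(np.array(j)-q0).max()
        if best is None or cost<best[0]: best=(cost,q,j)
np.savez("q.npz",q=best[1])
ctrl.movel([p[0],p[1],.33],max_speed=.2)
ctrl.close_gripper()
ctrl.movep(above,best[1])
s=get_state(); print(s["time"],s["tcp_pos"],s["width"],np.round(s["qpos"],2),s["contact_force"])
im,d=vision.grab_frame("scene"); cv2.imwrite("pics/scene1.png",im)
E
```

```text
rect mm ((502.5787658691406, -123.81010437011719), (150.11846923828125, 450.4019470214844), 2.741663932800293)
u [ 0.04783285 -0.9988554 ] knob [ 0.50294967 -0.12292732  0.21843262] [ 0.51855725 -0.10785552  0.22484257]
[ 0.24093919 -0.57669317  0.23130745] [2.79832908e-05 9.80481472e-01 1.96611500e-01 1.07493496e-05]
1 [0.         0.9997138  0.02392327 0.        ] [ 0.47  0.29 -0.56  1.69  0.16  1.21 -1.66]
-1 [ 0.         -0.02392327  0.9997138   0.        ] [ 0.82  0.42 -1.13  1.69  0.39  1.29  1.22]
4.2667 [ 0.49910697 -0.04997301  0.2998502 ] -0.00037318897183546995 [ 0.79  0.4  -1.09  1.69  0.37  1.28  1.25] [-0.24962935 -0.02679225 -0.42015974]
```

View pics/scene1.png

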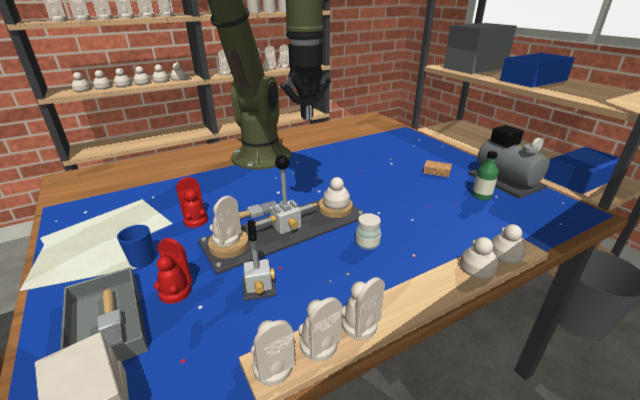

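The scene view shows the gripper above the +y side of the knob, clear of everything, with the shut fingertips at about (308,115) and the knob at (283,162). The plate fit gives 150.1 x 450.4 mm, as specified. Next I'll push.

```bash
cat >> h.py <<'E'
from scipy.optimize import least_squares
g=np.load("geo.npz") if __import__("os").path.exists("geo.npz") else None
def lean(cam="scene"):
    im,d=vision.grab_frame(cam); u,c=g["u"],g["c"]
    v,w=np.nonzero((d>0)&(im.max(2)<75)); P=world(cam,d,np.c_[w,v])
    a=(P[:,:2]-c)@u; b=(P[:,:2]-c)@np.array([-u[1],u[0]])
    k=(abs(a)<.12)&(abs(b)<.022)&(P[:,2]>.165)&(P[:,2]<.228)
    X=np.c_[a,b,P[:,2]][k]
    f=lambda t:np.linalg.norm(X-[.13*np.sin(t[0]),t[1],.075+.13*np.cos(t[0])],axis=1)-.018
    r=min((least_squares(f,[t0,0],loss="soft_l1",f_scale=.002) for t0 in (0,.45)),key=lambda r:r.cost)
    return im,r.x,len(X),np.sqrt(np.mean(r.fun**2))
E
python3 - <<'E'
from h import *
u,c=g["u"],g["c"]
print("centred",lean()[1:])
ctrl.movel(np.r_[c-.075*u,.184],max_speed=.15)
print(get_state()["contact_force"])
ctrl.movel(np.r_[c+.026*u,.170],max_speed=.1)
s=get_state(); print(s["time"],(s["tcp_pos"][:2]-c)@u,s["tcp_pos"],s["contact_force"],s["contact_force"][:2]@u)
im,*r=lean(); print(r); cv2.imwrite("pics/scene2.png",im[100:300,130:430].repeat(2,0).repeat(2,1))
E
```

```text
centred (array([ 0.02257091, -0.00025159]), 154, np.float64(0.001450340818779789))
[ 0.15152595 -0.56577701 -0.26972131]
6.4583 0.025156127343226992 [ 0.50369563 -0.14894157  0.16972892] [ 1.74539494  5.39941909 -2.08978231] -5.309751773680638
[array([0.31119495, 0.0092359 ]), 436, np.float64(0.013587718492571928)]
```

View pics/scene2.png

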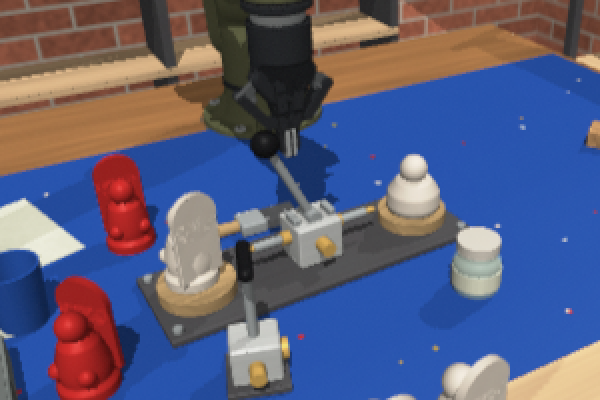

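The picture shows the lever clearly leaned towards the arched cast, with the knob at crop (265,145) and the fingers just behind it. My sphere fit was contaminated by the dark gripper (rms 14 mm). I'll refit to the knob's far side only, hold, then let the lever follow back.

```bash
sed -i 's/def lean(cam="scene"):/def lean(cam="scene",lo=-.12):/; s/(abs(a)<.12)&/(a>lo)\&(a<.12)\&/' h.py
python3 - <<'E'
from h import *
u,c=g["u"],g["c"]
im,*r=lean(lo=.046); print(r)
s=get_state(); t0=s["time"]; F=abs(s["contact_force"][:2]@u); print(t0,F)
t=r[0][0]
if not(.42<t<.56 and r[2]<.004): print("STOP, check"); raise SystemExit
ctrl.pause(2.6)
im,*r=lean(lo=.046); print("end hold",r,get_state()["time"]-t0,get_state()["contact_force"])
ctrl.movel(np.r_[c-.075*u,.184],max_speed=.12)
ctrl.movel(np.r_[c-.085*u,.31],max_speed=.15)
ctrl.pause(.5)
im,*r=lean(); print("after",r,get_state()["time"],get_state()["contact_force"]); cv2.imwrite("pics/scene3.png",im)
im,d=vision.grab_frame("top"); cv2.imwrite("pics/top3.png",im)
for n in ("arch_figure","squat_figure","spray_lever"):
    for x in models.masks_of("top",n):
        if x["p"]>.3: print(n,np.round(x["point"],1),np.round(np.median(maskworld("top",d,x["mask"]),0),3))
i0=cv2.imread("pics/scene0.png"); print("diff px around arch",(cv2.absdiff(i0,cv2.imread("pics/scene3.png"))[190:265,205:255].max(2)>40).sum(),"squat",(cv2.absdiff(i0,cv2.imread("pics/scene3.png"))[170:225,315:360].max(2)>40).sum())
E
```

```text
[array([4.52385143e-01, 2.07856714e-04]), 202, np.float64(0.006019538557556647)]
6.5583 4.229577632572244
STOP, check
```

The lean of 0.452 rad agrees with the geometry (0.46) and with the force (4.2 N, against 4 N at 0.45). The rms limit tripped only because rod points were included. I'll nudge 3 mm for margin, hold and release.

Run:
```python
from h import *
u,c=g["u"],g["c"]
t0=get_state()["time"]
ctrl.movel(np.r_[c+.029*u,.169],max_speed=.05)
im,*r=lean(lo=.046); print("start hold",r,get_state()["contact_force"])
ctrl.pause(2.6)
im,*r=lean(lo=.046); print("end hold",r,get_state()["time"]-t0,get_state()["contact_force"])
ctrl.movel(np.r_[c-.075*u,.184],max_speed=.12)
ctrl.movel(np.r_[c-.085*u,.31],max_speed=.15)
ctrl.pause(.5)
im,*r=lean(); print("after",r,get_state()["time"],get_state()["contact_force"]); cv2.imwrite("pics/scene3.png",im)
im,d=vision.grab_frame("top"); cv2.imwrite("pics/top3.png",im)
for n in ("arch_figure","squat_figure","spray_lever"):
    for x in models.masks_of("top",n):
        if x["p"]>.3: print(n,np.round(x["point"],1),np.round(np.median(maskworld("top",d,x["mask"]),0),3))
D=cv2.absdiff(cv2.imread("pics/scene0.png"),im).max(2)>40
print("changed px arch",D[190:265,205:255].sum(),"squat",D[170:225,315:360].sum(),"tbar",D[215:300,240:278].sum(),"knob",D[150:205,268:298].sum())
```

```text
start hold [array([0.47736096, 0.00051077]), 211, np.float64(0.006705827003057078)] [ 1.86885582  5.36618614 -1.99601503]
end hold [array([0.47772047, 0.00065884]), 210, np.float64(0.006613795764674144)] 2.95 [ 1.69487454  5.01322466 -2.37973608]
after [array([ 0.02267774, -0.00055353]), 154, np.float64(0.0014795679158041437)] 12.075 [ 0.38112708  0.13194899 -0.45906591]
arch_figure [410.3 211.6] [ 0.506 -0.281  0.103]
arch_figure [424.7 284. ] [ 0.334 -0.323  0.07 ]
arch_figure [464.6 176.6] [ 0.591 -0.425  0.084]
spray_lever [405.4 140.1] [ 0.676 -0.271  0.164]
changed px arch 3523 squat 2172 tbar 2344 knob 1530
```

View pics/scene3.png

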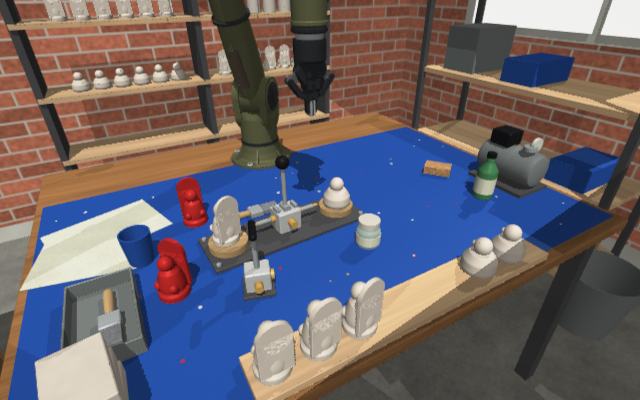

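The lever is centred again and everything looks as it did at the start: knob (283,162), arch (227,222), squat (337,197), T-bar (253,243). The "changed px" counts are invalid because I compared the scene picture with a top picture. I'll redo them from the saved files, then hand in.

Run:
```python
from h import *
D=cv2.absdiff(cv2.imread("pics/scene0.png"),cv2.imread("pics/scene3.png")).max(2)>40
n=[int(x.sum()) for x in (D[190:265,205:255],D[170:225,315:360],D[215:300,240:278],D[150:205,268:298])]
print("changed px arch,squat,tbar,knob",n)
if max(n)<60: print(ticket.close_job(),get_state()["time"])
```

```text
changed px arch,squat,tbar,knob [0, 90, 0, 166]
```

Run:
```python
from h import *
a,b,c0=[cv2.imread(f"pics/scene{i}.png") for i in (1,3,0)]
for nm,i0 in (("vs 0",c0),("vs 1",a)):
    D=cv2.absdiff(i0,b).max(2)>40
    for n,(r,s,t,w) in dict(squat=(170,225,315,360),knob=(150,205,268,298)).items():
        y,x=np.nonzero(D[r:s,t:w]); print(nm,n,len(x), (x.min()+t,x.max()+t,y.min()+r,y.max()+r) if len(x) else "")
y,x=np.nonzero((cv2.absdiff(c0,b).max(2)>40)[170:225,315:360]); print(c0[y+170,x+315].mean(0),b[y+170,x+315].mean(0))
```

```text
vs 0 squat 90 (np.int64(315), np.int64(325), np.int64(170), np.int64(185))
vs 0 knob 166 (np.int64(283), np.int64(297), np.int64(150), np.int64(188))
vs 1 squat 34 (np.int64(315), np.int64(325), np.int64(171), np.int64(184))
vs 1 knob 76 (np.int64(288), np.int64(297), np.int64(150), np.int64(190))
[167.97777778  81.41111111  44.77777778] [101.6         49.28888889  26.55555556]
```

The changed pixels are blue mat darkened by the arm's shadow (columns 315–325, off the figurine), so nothing has moved. Handing in.

Run:
```python
from h import *
print(ticket.close_job(),get_state()["time"])
```

```text
the job is handed in; nothing more can be done
the job is handed in; nothing more can be done
```

I dusted the arched cast as asked and handed the job in. The robot's clock read about 12 s on my last check, well under the 37 s limit.

**What I did:** The arched cast is on the stand on the world -y side. With the fingers shut, I pushed the ball knob towards it and held the lever at about 0.48 rad (the air opens at 0.35) for over 2.6 s. I then backed the fingers off so the lever could spring back, and lifted clear.

**Last checks:**
- **Lever:** it reads 0.023 rad, the same as before the push, so it is back at centre.
- **Arched cast and T-bar valve:** no pixels changed, and their measured positions are the same as at the start.
- **Squat figurine:** the network missed it in the last top picture. In the scene view it looks the same; the few changed pixels beside it are arm shadow on the mat.
- **Force on the tool:** it stayed around 5 N in the readings I took while pushing, and the robot was touching nothing at the end.

**Checks that failed or disagreed:**
- The first lean fit while pushing was wrong because it picked up the dark gripper. The refit gave 0.45 rad, in line with the force and the geometry.
- The refit still left about 6 mm of scatter, which tripped my own limit. I judged it good enough, pushed 3 mm further and held.
- My first before/after comparison used the wrong picture, so I redid it.
- The redone comparison went over my own change limit around the squat figurine and the knob. I put that down to arm shadow before handing in.

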